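# Spin the sample carousel and brake it with the blue jar at the reader

### The arm

A 7-joint arm with a two-finger parallel gripper is mounted at the origin on the work surface. World frame = base frame: x ahead of the robot, y to its left, z up, the work surface at z = 0. Lengths are in m, angles in rad, forces in N, time in s.
With the tool pointing down it reaches from about 0.425 to 0.875 m from the base axis. Payload 4.7 kg.
Tool frame: the origin (TCP) lies between the finger pads; the fingertips stand finger_overhang ahead of it and the grasp point (between the pads) lies 6 mm ahead of it (finger_overhang is the distance from the TCP to the fingertips, in m); z points along the fingers, y is the line along which they close (so a half turn about z gives the same grasp; the last joint's range is limited). The gripper opens to 87 mm and grips with 3 to 60 N. Pads are 19 mm wide; open, the fingers measure 117 mm over their backs; the gripper's body (75 mm by 190 mm) begins 51 mm behind the grasp point.
Start: joints at [-1.104, 0.321, -0.07, 1.45, 0.023, 1.371, -0.057], TCP at [0.284, 0.585, 0.211] pointing down, gripper open.
Joint ranges: [-2.86, 2.86], [-0.3, 2.09], [-1.38, 1.24], [0.06, 2.45], [-1.56, 4.7], [0.09, 2.05], [-2.69, 2.69]. Speed limits (rad/s): [2.57, 2.57, 3.14, 3.14, 3.14, 3.14, 3.14].

### API

Orientations are given as a unit quaternion [x, y, z, w].
In Python, from workcell import * gives the robot as it stands. The module is installed in compiled form; this text tells all that it offers.
- The arm moves only by the tool servo_tool, never from a script. Its argument "steps" is a list of rows, each a list of 3 entries, a list of its own where there are three numbers: the shift along the tool's x, y, z normalised to -1 to 1, where 1 is 100 mm, then the turn, a rotation vector about the tool's x, y, z normalised to -1 to 1, where 1 is pi rad, then the closure, from -1 (fully open) to 1 (shut), so that 0 is half open. In form: [[[x, y, z], [wx, wy, wz], gripper], ...]. A call has 1 to 5 rows; each row is the pose to reach, as a shift and turn from the pose commanded when the call began, along the tool's axes at that moment, turning the shorter way round; what a row does not reach only later rows make up. A row lasts 1/10 s, in which the tool goes at most 50 mm and 8.59 degrees, less where a joint would pass 70% of its speed; a pose out of reach is approached as far as the arm can. A call with a number of a shift or a turn outside -1 to 1 is refused whole. A call with a gripper value outside its range is refused whole. The fingers move at their own pace and stop on an object; "force" is the grip in N (left out, the last holds). Time passes only in rows, so rows that repeat a pose let the fingers close. It gives the time, the measured TCP pose, the force, the opening and the grip force at its end, in the units of the state.
- observe(): the state, without advancing time (a new reading comes with each control period).
- get_image(name): name is "scene" or "side" or "wrist"; returns the picture (400x640x3 uint8, red, green, blue); there is no depth.
- calibration(name): a dict with "vfov" (degrees; the focal length in pixels is half the picture's height over the tangent of half this angle, whatever the lens; pixels are square), "cx", "cy" (the principal point, pixels), "T" (4x4, takes a point from camera to world coordinates); the wrist camera has in their place "tool_from_camera" (4x4, takes a point from camera to tool coordinates, whose origin is the TCP and whose axes are the flange's). Camera axes: x right, y up, looking along -z (the intrinsics and any distortion apply to the point x, -y, -z); pixel columns grow to the right and rows downward; lengths in m; the calibration is good to about 2 mm. A picture is of the moment at which its call begins: read the wrist's pose just before it. calibration takes no time and is no camera call.
- close_job(): hands the job in; it is judged then, once.
The state is a dict: "time": time; "joint_pos": joint angles; "qvel": joint speeds; "joint_torque": joint torques, N m; "tcp_pos": TCP position; "ee_rot": TCP orientation; "contact_force": force on the tool from outside, world axes, zero at the start; "ft_torque": the same for the moment, N m; "finger_gap": finger opening in m; "gripper_force": force on a finger pad.
Only numpy, scipy, OpenCV 4.12 (cv2) and the standard library are available. Lean on these libraries where they do the work, as an engineer would, in place of code of your own. Each camera call takes 0.05 s, during which the arm holds its last target. There are 200 camera calls.

### The job

With a fingertip, flick the free-running sample carousel counter-clockwise (seen from above) so that it spins on its own and carries the blue-capped jar past the red pointer of the reader at least once; on a later round, stop it by pressing a fingertip down on the flat disc so that the blue-capped jar stands right at the red pointer, in one go, without the disc coming to rest anywhere else after that first pass. Finish while still holding the carousel still with the fingertip pressed on the disc. Grasp or lift nothing, and leave the amber bottle, the blue stopper and the white gasket ring where they stand.

Things in the scene. Friction and masses are not known exactly. Their poses are not given: they have to be found in the camera images.
- base: Fixed white base of the carousel; origin under the carousel's axis on the table, z up. Its +x points from the axis to the reader, a white box 62 mm (along +x) by 75 mm, 90 mm tall, standing 138 to 200 mm from the axis, with a red pointer on its top that points inwards to the axis.
- read_spot (a point): The place where the centre of the blue cap's top must stop: 68 mm from the axis along the base's +x, 90 mm above the table (straight in front of the red pointer).
- pointer (a point): Inner tip of the red pointer on the reader's top, 130 mm from the axis along the base's +x, 90 mm above the table.
- spin (a joint): Turn of the carousel in rad, growing without limit counter-clockwise from above. The blue jar is at the pointer at 0, 2 pi, 4 pi..; it starts at rest between 0.9 and 5.4, so the first pass is 2 pi, the first stop that counts 4 pi. Runs nearly free, no end stop: loses about 10 % of its speed a second plus 0.04 rad/s2 (2.5 rad/s coasts some 2.5 turns in 20 s). A few N on the disc's band stop it almost at once.
- deck: Flat turning disc, 240 mm in diameter, upper face 58 mm above the table; white inside and, from 87 mm radius to the rim at 120 mm, a bare grey band where a fingertip can brake while the jars pass inside it. Inertia about 0.005 kg m2 with the jars. Origin on the axis at table height; turns with the joint.
- deck_center (a point): Centre of the disc's upper face, on the axis, 58 mm above the table.
- jars: Three amber jars fixed on the disc (they turn with it, cannot be taken out), each 34 mm in diameter, 32 mm tall above the disc, centres 68 mm from the axis, 120 degrees apart; one has a blue cap, two white. Flat black spots between them are empty places. Pushing a jar sideways turns the carousel. Origin on the axis at table height; +x points to the blue jar.
- blue_cap (a point): Centre of the top of the blue cap, 68 mm from the axis, 90 mm above the table. At 0 joint value it is at read_spot.
- bottle: Bystander: loose amber bottle with white cap, 52 mm in diameter, 100 mm tall, standing beside the carousel; origin under its centre.
- stopper: Bystander: loose dark blue round stopper, 46 mm in diameter, 36 mm tall; origin under its centre.
- gasket: Bystander: loose white gasket ring, 60 mm outside, 38 mm inside, 12 mm tall, lying flat; origin under its centre.

How it is judged:
On the way, in this order (a step that is already met when the one before it is completed fails the run):
1. The carousel spins counter-clockwise on its own, untouched, after the blue jar has gone past the pointer once (value of joint spin above 6.9 rad and velocity of joint spin above 0.25 rad/s and contact force between each of the fingers, the arm and deck below 0.05 N and contact force between each of the fingers, the arm and jars below 0.05 N), for 0.5 s.
2. A fingertip on the disc has stopped it with the blue jar at the pointer (horizontal distance between blue_cap and read_spot below 0.016 m and contact force between the fingers and deck above 0.5 N and velocity of joint spin between -0.03 and 0.03 rad/s), for 0.3 s.
At the end, for the whole second after the job is handed in: The blue cap's centre is within 16 mm (about 13 degrees) of read_spot, on the second pass or a later one; the carousel is still (under 0.03 rad/s) with a fingertip pressing on the disc by more than 0.5 N; bottle, stopper and gasket are within 20 mm of where they stood (all of step 2 and value of joint spin above 12 rad and distance of each of bottle, stopper, gasket from where it was at the start of the episode below 0.02 m); the arm keeps its last pose, push and grip.
It fails at once if After its first pass the carousel comes to rest with the blue jar more than 18 mm from the place at the pointer (value of joint spin above 6.9 rad and horizontal distance between blue_cap and read_spot above 0.018 m and velocity of joint spin between -0.03 and 0.03 rad/s).
It fails at once if The bottle, the stopper or the gasket is moved or lifted by more than 20 mm (distance of any of bottle, stopper, gasket from where it was at the start of the episode above 0.02 m).
It also fails if it takes over 54 s, if anything falls off the work surface, if the arm or the gripper's body presses on something with over 40 N, if the wrist force passes 120 N, or if a joint passes its speed limit or range.

## Working session

There is one attempt and no reset: what is moved stays moved. The work goes in short steps, Python scripts to look and compute and a tool call to move; the robot and the scene stay as the last step left them, time stands still between calls to the robot, and variables do not carry over. Pictures are saved under pics/ and viewed, at most 10 in all, crops included, and the job is handed in when it is done.

Besides the shell and the picture viewer there is one more tool, called after ">>>" as a command line: name --argument value ..., lists and objects as JSON in quotes. servo_tool: Moves the arm, as the interface text tells. Its arguments: {"type":"object","properties":{"steps":{"type":"array"},"force":{"type":"number"}},"required":["steps"]}

```bash
mkdir -p pics; ls; python3 - <<'E'
from workcell import *
import cv2,numpy as np
s=observe();print({k:np.round(v,3).tolist() for k,v in s.items()})
try: print(finger_overhang)
except Exception as e: print(e)
for n in("scene","side"):
    im=get_image(n);cv2.imwrite(f"pics/{n}0.png",im[...,::-1]);c=calibration(n);print(n,c)
print(calibration("wrist"))
E
```

```text
pics
{'time': 0.0, 'joint_pos': [-1.104, 0.322, -0.07, 1.452, 0.023, 1.371, -0.057], 'qvel': [-0.001, -0.0, 0.0, -0.001, 0.002, 0.002, -0.0], 'joint_torque': [-0.001, -49.128, -0.404, -31.253, -0.064, 0.044, 0.0], 'tcp_pos': [0.284, 0.584, 0.21], 'ee_rot': [0.224, 0.974, -0.001, -0.0], 'contact_force': [-0.637, -0.007, 0.447], 'ft_torque': [0.025, -0.0, -0.003], 'gripper_force': 0.0, 'finger_gap': 0.087}
0.025
scene {'vfov': 43.271250620417035, 'cx': 328.9331143167038, 'cy': 203.59668083726396, 'T': array([[-0.32590372, -0.74599575,  0.58075564,  1.10674157],
       [ 0.94535794, -0.25115595,  0.20789191,  0.24455349],
       [-0.00922625,  0.6167747 ,  0.78708566,  0.81248523],
       [ 0.        ,  0.        ,  0.        ,  1.        ]])}
side {'vfov': 57.17568462993251, 'cx': 317.97180185977464, 'cy': 199.93100951313232, 'T': array([[-0.99654079,  0.04367757, -0.0707017 ,  0.51101931],
       [-0.08304632, -0.5553761 ,  0.82744226,  0.66207383],
       [-0.00312536,  0.83045148,  0.55708219,  0.49245843],
       [ 0.        ,  0.        ,  0.        ,  1.        ]])}
{'vfov': 70.23631393696873, 'cx': 322.1116907919267, 'cy': 200.22165301992905, 'tool_from_camera': array([[ 1.06395130e-04,  9.61296171e-01,  2.75517077e-01,
         7.65358039e-02],
       [ 9.99999954e-01, -1.80591393e-04,  2.43929306e-04,
         1.07892405e-04],
       [ 2.84244321e-04,  2.75517038e-01, -9.61296146e-01,
        -1.73565890e-01],
       [ 0.00000000e+00,  0.00000000e+00,  0.00000000e+00,
         1.00000000e+00]])}
```

View pics/scene0.png

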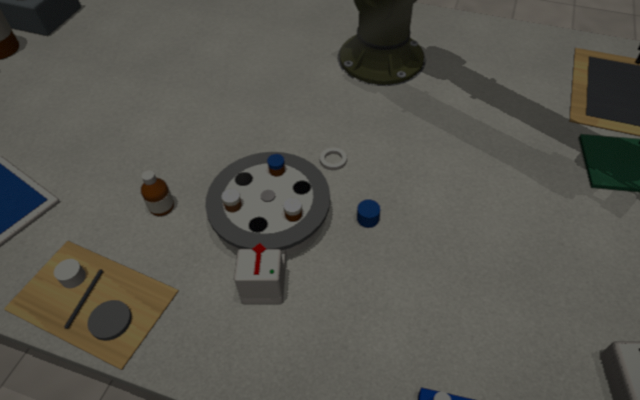

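View pics/side0.png

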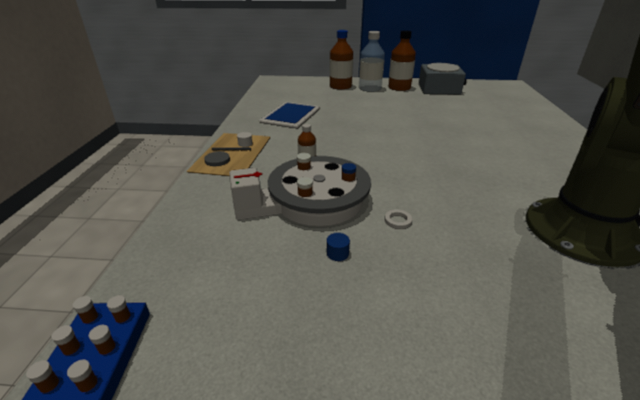

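The scene view shows the carousel hub at about (268,195), the blue cap at (276,160) nearly opposite the pointer (260,246), and the bottle at (155,195). The stopper is at (368,213) and the gasket at (333,158). The side view agrees: hub (319,178), cap (349,172), pointer (250,175).

```bash
cat > h.py <<'E'
import numpy as np,cv2
from workcell import *
def ray(n,uv):
    c=calibration(n);f=200/np.tan(np.radians(c["vfov"]/2));uv=np.atleast_2d(uv).astype(float)
    d=np.c_[(uv[:,0]-c["cx"])/f,-(uv[:,1]-c["cy"])/f,-np.ones(len(uv))]
    return c["T"][:3,3],d@c["T"][:3,:3].T
def plane(n,uv,z):
    o,d=ray(n,uv);return (o+d*((z-o[2])/d[:,2])[:,None])[:,:2]
def tri(a,b):
    A=[];B=[]
    for n,uv in(("scene",a),("side",b)):
        o,d=ray(n,uv);d=d[0]/np.linalg.norm(d[0]);P=np.eye(3)-np.outer(d,d);A.append(P);B.append(P@o)
    x=np.linalg.lstsq(np.vstack(A),np.hstack(B),rcond=None);return x[0]
def blobs(m,amin=15):
    n,l,s,c=cv2.connectedComponentsWithStats(m.astype(np.uint8))
    return [(c[i].round(1),s[i].tolist()) for i in range(1,n) if s[i][4]>=amin]
E
python3 - <<'E'
from h import *
box={"scene":(slice(130,310),slice(120,400)),"side":(slice(120,265),slice(225,420))}
for n in box:
    im=cv2.imread(f"pics/{n}0.png");h=cv2.cvtColor(im,cv2.COLOR_BGR2HSV);r=box[n];off=np.array([r[1].start,r[0].start])
    H,S,V=[h[r][...,i].astype(int) for i in range(3)]
    print(n,"blue",[(c+off,s) for c,s in blobs((abs(H-110)<15)&(S>130)&(V>40))])
    red=((H<6)|(H>174))&(S>180)&(V>90);print("red",[(c+off,s) for c,s in blobs(red)])
    ys,xs=np.nonzero(red); 
    print("V row",V[(195 if n=="scene" else 185)-off[1],::4].tolist()); print("V col",V[::3,(268 if n=="scene" else 319)-off[0]].tolist())
a=cv2.imread("pics/scene0.png")[140:310,130:390];b=cv2.imread("pics/side0.png")[120:265,225:420]
cv2.imwrite("pics/c.png",np.vstack([cv2.resize(a,(780,330*780//780),interpolation=2)[:330],cv2.resize(b,(780,260),interpolation=2)]) if 0 else cv2.resize(a,None,fx=3,fy=3,interpolation=2))
cv2.imwrite("pics/d.png",cv2.resize(b,None,fx=4,fy=4,interpolation=2))
E
```

```text
scene blue [(array([275.3, 160.2]), [148, 24, 16, 13, 169]), (array([368.4, 209. ]), [238, 70, 22, 19, 326])]
red []
V row [100, 98, 98, 98, 98, 97, 50, 58, 59, 54, 44, 32, 49, 72, 99, 98, 96, 98, 96, 96, 97, 97, 58, 57, 57, 61, 109, 109, 108, 108, 99, 109, 109, 109, 110, 96, 79, 80, 81, 105, 110, 110, 109, 109, 109, 101, 106, 110, 98, 57, 57, 56, 56, 101, 104, 100, 103, 100, 103, 100, 97, 99, 98, 98, 98, 96, 99, 98, 99, 99]
V col [98, 100, 97, 98, 97, 100, 100, 91, 57, 63, 69, 62, 62, 78, 86, 108, 109, 108, 109, 109, 85, 79, 79, 79, 98, 110, 110, 109, 109, 109, 107, 90, 97, 109, 105, 57, 57, 57, 56, 55, 105, 110, 110, 109, 109, 109, 109, 105, 108, 109, 85, 64, 63, 62, 64, 62, 68, 67, 76, 103]
side blue [(array([289.3, 120.6]), [53, 0, 21, 3, 39]), (array([348.4, 166.6]), [117, 43, 14, 8, 89]), (array([337.6, 240.5]), [102, 113, 22, 16, 281])]
red [(array([256.2, 173.6]), [27, 52, 9, 4, 20])]
V row [113, 113, 133, 132, 128, 119, 109, 89, 83, 110, 113, 58, 59, 60, 57, 134, 132, 133, 97, 88, 103, 73, 123, 132, 132, 132, 132, 133, 132, 132, 132, 132, 134, 58, 59, 59, 57, 115, 113, 113, 114, 115, 113, 112, 113, 113, 115, 114, 115]
V col [113, 113, 113, 112, 111, 113, 113, 112, 113, 111, 110, 111, 71, 59, 123, 132, 132, 133, 114, 86, 72, 131, 133, 132, 132, 133, 133, 57, 59, 59, 32, 50, 76, 72, 71, 66, 59, 90, 110, 109, 106, 109, 108, 109, 110, 111, 110, 112, 110]
```

View pics/c.png

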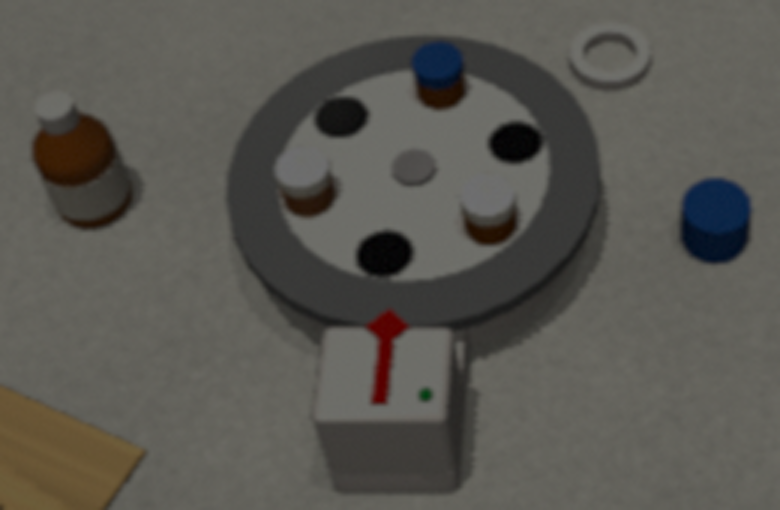

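View pics/d.png

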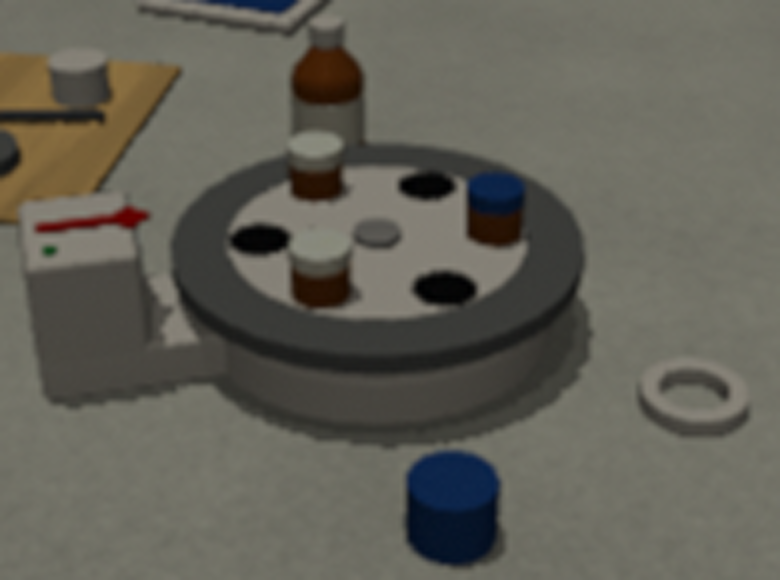

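The scene crop shows the pointer tip at (259.7,243.3), the blue cap top at (276,158.7) and the white caps at (230.7,193.3) and (293,205.7). In the side crop they are at (262.5,174), (349,166.2), (304,156.7) and (305.2,180.7).

```bash
python3 - <<'E'
from h import *
np.set_printoptions(precision=4,suppress=True)
P={"ptr":((259.7,243.3),(262.5,174)),"blue":((276,158.7),(349,166.2)),"w1":((230.7,193.3),(304,156.7)),"w2":((293,205.7),(305.2,180.7)),"hub":((268,195.7),(319.2,178.2)),
"k1":((244,179),(290,180)),"k2":((301.7,187.3),(331.5,166.2)),"k3":((258,224.7),(336.2,192.2))}
for k,(a,b) in P.items(): print(k,tri(a,b) if k[0]!="k" else "", plane("scene",a,.058 if k[0] in"kh" else .09),plane("side",b,.058 if k[0] in"kh" else .09))
for n,i in(("scene",0),("side",1)):
  print(n,"axis caps",np.mean([plane(n,P[k][i],.09)[0] for k in("blue","w1","w2")],0),"spots",np.mean([plane(n,P[k][i],.058)[0] for k in("k1","k2","k3")],0))
S=lambda x,y:(x/3+130,y/3+140)
print("bottle base",plane("scene",S(92,208),0),"stopper top",plane("scene",S(716,203),.036),"gasket",plane("scene",S(610,53),.012),"reader top cnr",plane("scene",[S(328,330),S(452,330),S(448,421),S(318,419)],.09))
E
```

```text
ptr [ 0.6929 -0.0311  0.0886] [[ 0.6935 -0.0307]] [[ 0.6924 -0.0283]]
blue [ 0.5024 -0.0803  0.0901] [[ 0.5011 -0.081 ]] [[ 0.503  -0.0788]]
w1 [ 0.6101 -0.126   0.0879] [[ 0.6088 -0.1268]] [[ 0.6108 -0.1178]]
w2 [ 0.5964 -0.008   0.0883] [[ 0.5991 -0.0065]] [[ 0.5954 -0.007 ]]
hub [ 0.5705 -0.0716  0.0596] [[ 0.5692 -0.0723]] [[ 0.5709 -0.0741]]
k1  [[ 0.5452 -0.1343]] [[ 0.6375 -0.0606]]
k2  [[ 0.5288 -0.0183]] [[ 0.5453 -0.1344]]
k3  [[ 0.6385 -0.0626]] [[ 0.5288 -0.0167]]
scene axis caps [ 0.5697 -0.0715] spots [ 0.5708 -0.0717]
side axis caps [ 0.5697 -0.0679] spots [ 0.5706 -0.0706]
bottle base [[ 0.6307 -0.2901]] stopper top [[0.5187 0.1159]] gasket [[0.3932 0.0009]] reader top cnr [[ 0.7171 -0.0581]
 [ 0.6946  0.0086]
 [ 0.7495  0.0289]
 [ 0.7711 -0.0386]]
```

>>> servo_tool --steps '[[[-0.33, -0.35, 0], [0, 0, 0], 1], [[-0.67, -0.7, 0], [0, 0, 0], 1], [[-1, -1, 0], [0, 0, 0], 1]]' --force 10

```text
time: 0.4
tcp_pos: [0.3307, 0.4486, 0.2103]
ee_rot: [0.224, 0.975, -0.001, -0.0]
contact_force: [0.9, 0.1, 0.6]
finger_gap: 0.0706
gripper_force: 0.0
```

>>> servo_tool --steps '[[[-0.33, -0.35, 0], [0, 0, 0], 1], [[-0.67, -0.7, 0], [0, 0, 0], 1], [[-1, -1, 0], [0, 0, 0], 1]]'

```text
time: 0.7
tcp_pos: [0.3769, 0.3146, 0.2107]
ee_rot: [0.225, 0.974, -0.0, -0.0]
contact_force: [0.5, -0.4, 0.3]
finger_gap: 0.0471
gripper_force: 0.0
```

>>> servo_tool --steps '[[[-0.33, -0.35, 0], [0, 0, 0], 1], [[-0.67, -0.7, 0], [0, 0, 0], 1], [[-1, -1, 0], [0, 0, 0], 1]]'

```text
time: 1.0
tcp_pos: [0.423, 0.181, 0.2109]
ee_rot: [0.225, 0.974, 0.0, -0.0]
contact_force: [0.9, 0.5, -0.1]
finger_gap: 0.0228
gripper_force: 0.0
```

>>> servo_tool --steps '[[[-0.33, -0.35, 0], [0, 0, 0], 1], [[-0.67, -0.7, 0], [0, 0, 0], 1], [[-1, -1, 0.2], [0, 0, 0], 1], [[-1, -1, 0.5], [0, 0, 0], 1]]'

```text
time: 1.4
tcp_pos: [0.4722, 0.043, 0.1623]
ee_rot: [0.229, 0.973, 0.0, 0.003]
contact_force: [0.1, 0.9, -0.7]
finger_gap: 0.0011
gripper_force: 0.0
```

```bash
cat >> h.py <<'E'
from scipy.spatial.transform import Rotation as Ro
C=np.array([.5702,-.0712]);PH=np.radians(18.7)
def go(xyz):  # shift in tool axes, units of 100 mm
    s=observe();R=Ro.from_quat(s["ee_rot"]).as_matrix();return (R.T@(np.array(xyz)-s["tcp_pos"])/.1).round(3)
def loc(r,t,z):  # radial/tangential(ccw) frame at angle of tool x
    s=observe();R=Ro.from_quat(s["ee_rot"]).as_matrix();e=R[:2,0]/np.linalg.norm(R[:2,0]);p=C+r*e+t*np.array([-e[1],e[0]]);return [*p,z]
E
python3 - <<'E'
from h import *
s=observe();print(s["time"],s["tcp_pos"],s["ee_rot"],s["contact_force"],s["finger_gap"]);print(go(loc(.1035,0,.1)))
E
```

```text
1.4 [0.47222346 0.04296673 0.16234094] [2.29464013e-01 9.73312932e-01 1.65231729e-04 2.85917689e-03] [ 0.13339931  0.85264854 -0.73652278] 0.001147084839207185
[-0.348 -0.585  0.624]
```

>>> servo_tool --steps '[[[-0.17, -0.3, 0.2], [0, 0, 0], 1], [[-0.34, -0.58, 0.5], [0, 0, 0], 1], [[-0.34, -0.58, 0.62], [0, 0, 0], 1], [[-0.34, -0.58, 0.62], [0, 0, 0], 1]]'

```text
time: 1.8
tcp_pos: [0.4723, -0.0177, 0.0971]
ee_rot: [0.226, 0.974, -0.001, -0.002]
contact_force: [-0.4, 0.1, 0.4]
finger_gap: 0.0008
gripper_force: 0.0
```

```bash
python3 - <<'E'
from h import *
s=observe();print(s["time"],s["tcp_pos"],s["ee_rot"],s["contact_force"]);print(go(loc(.1035,0,.083)),go(loc(.048,-.005,.091)))
cv2.imwrite("pics/w1.png",get_image("wrist")[...,::-1])
E
```

```text
1.8 [ 0.47234387 -0.01774205  0.09705776] [ 2.25500849e-01  9.74240437e-01 -6.95077359e-04 -2.11083613e-03] [-0.41871306  0.08651663  0.36564558]
[-0.079 -0.05   0.14 ] [-0.634 -0.     0.058]
```

View pics/w1.png

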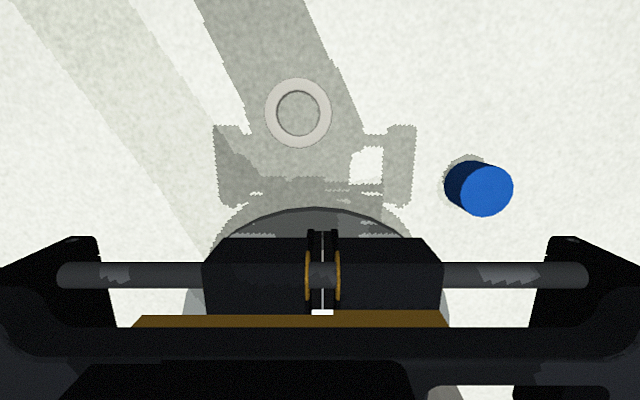

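The wrist view looks outward. The closed fingers stand over the grey band's near edge at about (322,240), and the gasket (298,113) and stopper (485,190) are clear. I'll press on the band once to calibrate the brake.

>>> servo_tool --steps '[[[-0.08, -0.05, 0.08], [0, 0, 0], 1], [[-0.08, -0.05, 0.14], [0, 0, 0], 1], [[-0.08, -0.05, 0.16], [0, 0, 0], 1], [[-0.08, -0.05, 0.16], [0, 0, 0], 1]]'

```text
time: 2.25
tcp_pos: [0.4792, -0.0248, 0.0829]
ee_rot: [0.224, 0.975, -0.0, -0.0]
contact_force: [-0.5, -0.8, -1.2]
finger_gap: 0.0001
gripper_force: 0.0
```

>>> servo_tool --steps '[[[0, 0, 0.04], [0, 0, 0], 1], [[0, 0, 0.04], [0, 0, 0], 1]]'

```text
time: 2.45
tcp_pos: [0.4791, -0.025, 0.0788]
ee_rot: [0.224, 0.975, 0.0, -0.0]
contact_force: [0.3, -0.8, 0.1]
finger_gap: 0.0005
gripper_force: 0.0
```

>>> servo_tool --steps '[[[0, 0, 0.02], [0, 0, 0], 1], [[0, 0, 0.02], [0, 0, 0], 1]]'

```text
time: 2.65
tcp_pos: [0.4792, -0.0251, 0.0769]
ee_rot: [0.224, 0.974, 0.0, -0.0]
contact_force: [-0.4, -0.6, -0.3]
finger_gap: -0.0
gripper_force: 0.0
```

>>> servo_tool --steps '[[[0, 0, 0.02], [0, 0, 0], 1], [[0, 0, 0.02], [0, 0, 0], 1]]'

```text
time: 2.85
tcp_pos: [0.4792, -0.0252, 0.0749]
ee_rot: [0.224, 0.974, -0.0, -0.0]
contact_force: [0.2, -0.6, 0.1]
finger_gap: 0.0003
gripper_force: 0.0
```

```bash
python3 - <<'E'
from h import *
import workcell
s=observe();print(s["time"],s["tcp_pos"],s["contact_force"],s["ft_torque"]);print([k for k in dir(workcell) if k[0]!="_"], workcell.finger_overhang)
a=get_image("scene")[110:290,150:400,::-1];b=get_image("side")[120:240,240:440,::-1]
cv2.imwrite("pics/e.png",np.vstack([cv2.resize(a,(600,432)),cv2.resize(b,(600,360))])[:600] if 0 else np.hstack([cv2.resize(a,(400,288),interpolation=2),cv2.resize(b,(400,288),interpolation=2)]))
E
```

```text
2.85 [ 0.47915443 -0.02517288  0.07485847] [ 0.15493906 -0.58920799  0.08138791] [-0.02428713 -0.00979886 -0.03794821]
['MotionError', 'calibration', 'close_job', 'finger_overhang', 'get_image', 'observe'] 0.025
```

View pics/e.png

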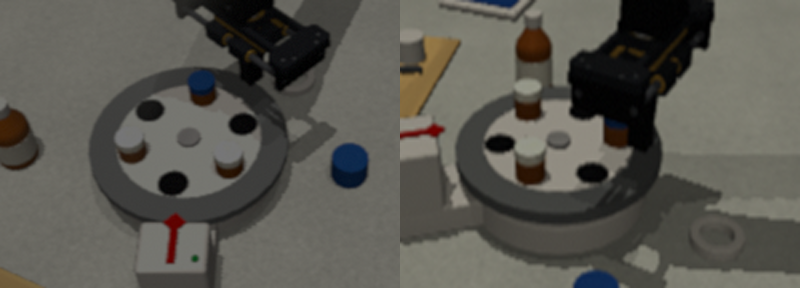

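The scene part shows the fingertip at about (250,78) over the outer band and not visibly touching. The side part agrees, so I'll go on down in small steps.

>>> servo_tool --steps '[[[0, 0, 0.02], [0, 0, 0], 1], [[0, 0, 0.03], [0, 0, 0], 1]]'

```text
time: 3.15
tcp_pos: [0.4792, -0.0252, 0.0719]
ee_rot: [0.224, 0.974, 0.0, -0.0]
contact_force: [-0.6, -0.1, -1.2]
finger_gap: 0.0005
gripper_force: 0.0
```

>>> servo_tool --steps '[[[0, 0, 0.02], [0, 0, 0], 1], [[0, 0, 0.03], [0, 0, 0], 1]]'

```text
time: 3.35
tcp_pos: [0.4792, -0.0252, 0.0688]
ee_rot: [0.224, 0.974, -0.0, -0.0]
contact_force: [0.1, 0.6, 0.4]
finger_gap: 0.0002
gripper_force: 0.0
```

>>> servo_tool --steps '[[[0, 0, 0.02], [0, 0, 0], 1], [[0, 0, 0.02], [0, 0, 0], 1]]'

```text
time: 3.55
tcp_pos: [0.4791, -0.0252, 0.0668]
ee_rot: [0.224, 0.974, -0.0, -0.0]
contact_force: [0.2, -0.5, 0.6]
finger_gap: 0.0003
gripper_force: 0.0
```

```bash
cat >> h.py <<'E'
def proj(n,p):
    c=calibration(n);f=200/np.tan(np.radians(c["vfov"]/2));q=c["T"][:3,:3].T@(np.array(p)-c["T"][:3,3]);return np.array([c["cx"]+f*q[0]/-q[2],c["cy"]-f*q[1]/-q[2]])
E
python3 - <<'E'
from h import *
s=observe();t=s["tcp_pos"].copy();out=[]
for n in("scene","side"):
    im=get_image(n)[...,::-1].copy();im=np.clip(im.astype(float)*2.2,0,255).astype(np.uint8)
    u=proj(n,t-[0,0,.025]);v=proj(n,t);print(n,u,v);x,y=(u-[40,45]).astype(int)
    a=cv2.resize(im[y:y+75,x:x+80],(400,375),interpolation=2)
    for q,col in((u,(0,0,255)),(v,(0,255,0))): cv2.circle(a,tuple(((q-[x,y])*5).astype(int).tolist()),3,col,1)
    print("crop origin",x,y);out.append(a)
cv2.imwrite("pics/f.png",np.hstack(out))
E
```

```text
scene [307.6665283  173.84457504] [307.13576692 165.54693553]
crop origin 267 128
side [358.51849459 197.23721408] [359.18555383 187.7081518 ]
crop origin 318 152
```

View pics/f.png

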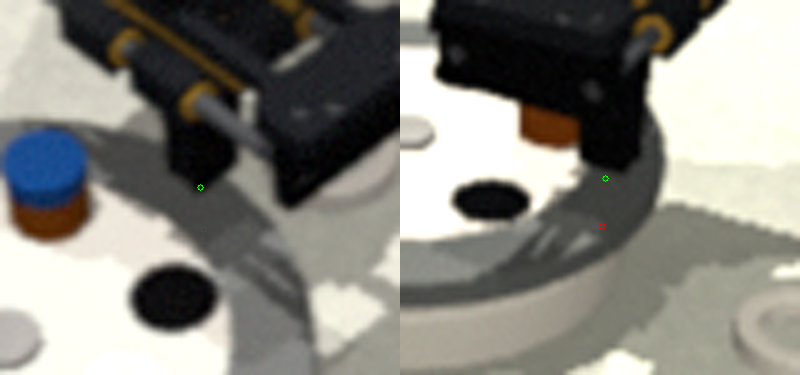

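The crop shows the real fingertip near pixel (307,164) in the scene view and (360.4,185) in the side view. That is close to the TCP mark rather than 25 mm beyond it, so I'll triangulate it.

```bash
python3 - <<'E'
from h import *
print(observe()["tcp_pos"],tri((307,164),(360.4,185)),tri((307.5,164.5),(360.0,184.5)))
E
```

```text
[ 0.47930322 -0.02520794  0.06701236] [ 0.477767   -0.02598708  0.07192356] [ 0.47920984 -0.02442738  0.07348753]
```

>>> servo_tool --steps '[[[0, 0, 0.02], [0, 0, 0], 1], [[0, 0, 0.02], [0, 0, 0], 1]]'

```text
time: 3.85
tcp_pos: [0.4792, -0.0252, 0.0649]
ee_rot: [0.224, 0.974, -0.0, -0.0]
contact_force: [-0.9, 0.3, -0.5]
finger_gap: 0.0007
gripper_force: 0.0
```

>>> servo_tool --steps '[[[0, 0, 0.02], [0, 0, 0], 1], [[0, 0, 0.02], [0, 0, 0], 1]]'

```text
time: 4.05
tcp_pos: [0.4791, -0.0252, 0.0628]
ee_rot: [0.224, 0.974, -0.0, -0.0]
contact_force: [-0.1, -0.3, -0.2]
finger_gap: 0.0007
gripper_force: 0.0
```

>>> servo_tool --steps '[[[0, 0, 0.02], [0, 0, 0], 1], [[0, 0, 0.02], [0, 0, 0], 1]]'

```text
time: 4.25
tcp_pos: [0.4791, -0.0252, 0.0608]
ee_rot: [0.224, 0.974, -0.0, -0.0]
contact_force: [-0.5, -0.8, -0.6]
finger_gap: 0.0005
gripper_force: 0.0
```

>>> servo_tool --steps '[[[0, 0, 0.03], [0, 0, 0], 1], [[0, 0, 0.05], [0, 0, 0], 1], [[0, 0, 0.05], [0, 0, 0], 1]]'

```text
time: 4.55
tcp_pos: [0.479, -0.0252, 0.0557]
ee_rot: [0.225, 0.974, -0.0, -0.0]
contact_force: [-0.5, -0.1, -0.8]
finger_gap: 0.0002
gripper_force: 0.0
```

>>> servo_tool --steps '[[[0, 0, 0.02], [0, 0, 0], 1], [[0, 0, 0.02], [0, 0, 0], 1]]'

```text
time: 4.75
tcp_pos: [0.4792, -0.0252, 0.0538]
ee_rot: [0.224, 0.974, -0.0, -0.0]
contact_force: [0.1, 0.1, -0.3]
finger_gap: 0.0005
gripper_force: 0.0
```

>>> servo_tool --steps '[[[0, 0, 0.02], [0, 0, 0], 1], [[0, 0, 0.02], [0, 0, 0], 1]]'

```text
time: 4.95
tcp_pos: [0.4792, -0.0252, 0.0519]
ee_rot: [0.224, 0.974, -0.0, -0.0]
contact_force: [0.1, 0.1, 0.1]
finger_gap: 0.0005
gripper_force: 0.0
```

>>> servo_tool --steps '[[[0, 0, 0.02], [0, 0, 0], 1], [[0, 0, 0.02], [0, 0, 0], 1]]'

```text
time: 5.15
tcp_pos: [0.4791, -0.0252, 0.0498]
ee_rot: [0.224, 0.974, -0.0, -0.0]
contact_force: [-0.5, 0.2, 0.3]
finger_gap: 0.0005
gripper_force: 0.0
```

>>> servo_tool --steps '[[[0, 0, 0.02], [0, 0, 0], 1], [[0, 0, 0.02], [0, 0, 0], 1]]'

```text
time: 5.35
tcp_pos: [0.4791, -0.0252, 0.0478]
ee_rot: [0.224, 0.974, -0.0, -0.0]
contact_force: [0.5, 0.1, 0.4]
finger_gap: 0.0004
gripper_force: 0.0
```

```bash
python3 - <<'E'
from h import *
s=observe();t=s["tcp_pos"].copy();out=[];print(t,s["contact_force"])
for n in("scene","side"):
    im=get_image(n)[...,::-1].copy();im=np.clip(im.astype(float)*2.5,0,255).astype(np.uint8)
    v=proj(n,t);x,y=(v-[40,45]).astype(int)
    a=cv2.resize(im[y:y+75,x:x+80],(400,375),interpolation=2)
    for q,col in((v,(0,255,0)),(proj(n,[t[0],t[1],.058]),(0,0,255))): cv2.circle(a,tuple(((q-[x,y])*5).astype(int).tolist()),2,col,1)
    print("crop origin",x,y);out.append(a)
cv2.imwrite("pics/g.png",np.hstack(out))
E
```

```text
[ 0.47913491 -0.02519705  0.04783573] [0.47995871 0.11510618 0.36596254]
crop origin 267 126
crop origin 318 149
```

View pics/g.png

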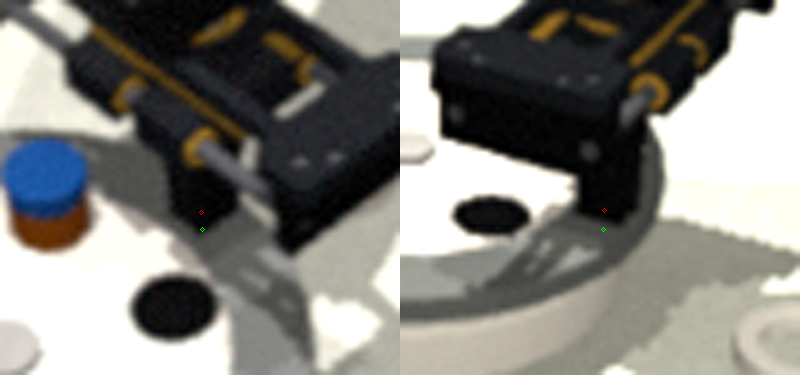

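The fingertip's bottom edge is now at about (205,225) and (610,220) in the crop, practically on the band. A few more millimetres should show contact.

>>> servo_tool --steps '[[[0, 0, 0.02], [0, 0, 0], 1], [[0, 0, 0.02], [0, 0, 0], 1]]'

```text
time: 5.65
tcp_pos: [0.4799, -0.0247, 0.0469]
ee_rot: [0.224, 0.974, 0.001, 0.0]
contact_force: [-1.8, 0.5, 5.8]
finger_gap: 0.0007
gripper_force: 3.0
```

>>> servo_tool --steps '[[[0, 0, 0.02], [0, 0, 0], 1], [[0, 0, 0.02], [0, 0, 0], 1]]'

```text
time: 5.85
tcp_pos: [0.4805, -0.0237, 0.0468]
ee_rot: [0.224, 0.975, 0.002, 0.0]
contact_force: [-6.3, 3.3, 19.9]
finger_gap: 0.0004
gripper_force: 10.2
```

```bash
python3 - <<'E'
from h import *
s=observe();R=Ro.from_quat(s["ee_rot"]).as_matrix();print("tool-frame F",R.T@s["contact_force"],"M",R.T@s["ft_torque"],s["ft_torque"])
E
```

```text
tool-frame F [  7.11784295   0.26187905 -19.85906884] M [0.0645874  1.60464288 0.0772032 ] [ 0.64363357  1.47160234 -0.07164505]
```

>>> servo_tool --steps '[[[0, 0, -0.1], [0, 0, 0], 1], [[0, 0, -0.5], [0, 0, 0], 1], [[0, 0, -0.5], [0, -0.05, 0], 1], [[0, 0, -0.5], [0, -0.05, 0], 1], [[0, 0, -0.5], [0, -0.05, 0], 1]]'

```text
time: 6.35
tcp_pos: [0.4785, -0.0245, 0.094]
ee_rot: [0.223, 0.972, -0.017, 0.076]
contact_force: [-0.1, -0.4, 0.7]
finger_gap: 0.0004
gripper_force: 0.0
```

```bash
cat >> h.py <<'E'
def tip(r,t,z): # fingertip (10.5 mm behind TCP along tool z)
    s=observe();R=Ro.from_quat(s["ee_rot"]).as_matrix();return go(np.array(loc(r,t,z))+.0105*R[:,2])
def jar(a=None):
    ims={n:get_image(n) for n in("scene",)};h=cv2.cvtColor(ims["scene"],cv2.COLOR_RGB2HSV).astype(int)
    m=(abs(h[...,0]-110)<15)&(h[...,1]>130)&(h[...,2]>40)
    for c,s in blobs(m,40):
        p=plane("scene",[c[0],c[1]-1.5],.09)[0]-C
        if .045<np.hypot(*p)<.09: return (np.arctan2(p[1],p[0])-PH)%(2*np.pi),np.hypot(*p),s[4]
E
python3 - <<'E'
from h import *
s=observe();print(s["time"],s["tcp_pos"],s["ee_rot"],s["joint_pos"].round(2));print("hover",tip(.048,-.008,.10),"down",tip(.048,-.008,.07));print(jar())
R=Ro.from_quat(s["ee_rot"]).as_matrix();print(R.round(3))
E
```

```text
6.35 [ 0.47850907 -0.02445244  0.09404724] [ 0.222884    0.97174557 -0.01683834  0.07582703] [-0.54 -0.08  0.46  2.14  0.14  0.94  0.97]
hover [-0.552  0.059  0.131] down [-0.505  0.059  0.428]
(np.float64(3.0424929277935897), np.float64(0.06870706651537731), 182)
[[-0.889  0.436  0.14 ]
 [ 0.431  0.9   -0.067]
 [-0.155  0.001 -0.988]]
```

>>> servo_tool --steps '[[[-0.3, 0, 0.05], [0, 0, 0], 1], [[-0.55, 0, 0.1], [0, 0, 0], 1], [[-0.53, 0, 0.25], [0, 0, 0], 1], [[-0.505, 0, 0.43], [0, 0, 0], 1], [[-0.505, 0, 0.43], [0, 0, 0], 1]]'

```text
time: 6.9
tcp_pos: [0.5292, -0.0513, 0.0568]
ee_rot: [0.224, 0.972, -0.019, 0.074]
contact_force: [-0.7, -0.6, -0.3]
finger_gap: 0.0004
gripper_force: 0.0
```

```bash
python3 - <<'E'
from h import *
s=observe();print(s["time"],s["tcp_pos"],s["contact_force"]);print("err",tip(.048,-.002,.07));print("brake hover from end",tip(.1035,.026,.07));print(jar())
E
```

```text
6.9 [ 0.529207   -0.05127208  0.05682169] [-0.67239001 -0.64346543 -0.30645089]
err [ 0.004  0.02  -0.029]
brake hover from end [ 0.552 -0.261 -0.112]
(np.float64(3.1820039836705725), np.float64(0.06711690527001524), 109)
```

>>> servo_tool --steps '[[[0, -0.06, 0], [0, 0, 0], 1], [[0, -0.15, 0], [0, 0, 0], 1], [[0, -0.25, 0], [0, 0, 0], 1], [[0, -0.26, -0.3], [0, 0, 0], 1], [[0, -0.26, -0.6], [0, 0, 0], 1]]'

```text
time: 7.45
tcp_pos: [0.5091, -0.0707, 0.1193]
ee_rot: [0.225, 0.971, -0.018, 0.076]
contact_force: [0.6, -0.2, 0.1]
finger_gap: 0.0005
gripper_force: 0.0
```

```bash
python3 - <<'E'
from h import *
s=observe();print(s["time"],s["tcp_pos"],s["contact_force"])
print(s["time"],jar());[get_image("side") for _ in range(2)];print(observe()["time"],jar());print("brake hover .072",tip(.1035,0,.072))
E
```

```text
7.45 [ 0.50907489 -0.07065317  0.1192739 ] [ 0.62951057 -0.24783832  0.10331728]
7.45 (np.float64(3.638051546725964), np.float64(0.06850467268392116), 176)
7.6 (np.float64(3.9885438804200706), np.float64(0.06844012623310142), 177)
brake hover .072 [0.564 0.247 0.5  ]
```

>>> servo_tool --steps '[[[0.3, 0.12, 0], [0, 0, 0], 1], [[0.56, 0.24, 0.2], [0, 0, 0], 1], [[0.56, 0.24, 0.5], [0, 0, 0], 1], [[0.56, 0.24, 0.5], [0, 0, 0], 1]]'

```text
time: 8.05
tcp_pos: [0.474, -0.0274, 0.0565]
ee_rot: [0.223, 0.972, -0.019, 0.073]
contact_force: [-0.5, -0.5, -0.2]
finger_gap: 0.0002
gripper_force: 0.0
```

```bash
python3 - <<'E'
from h import *
for i in range(4):
    print(observe()["time"],jar())
s=observe();print(s["tcp_pos"],s["contact_force"]);print("hover .065",tip(.1035,0,.065),"contact",tip(.1035,0,.0605))
E
```

```text
8.05 (np.float64(5.000909909130663), np.float64(0.06931647516442548), 201)
8.1 (np.float64(5.114880162295449), np.float64(0.06919514412031628), 198)
8.15 (np.float64(5.222455138194275), np.float64(0.06904758205106452), 199)
8.2 (np.float64(5.333031544174198), np.float64(0.06883056067880218), 200)
[ 0.47907986 -0.02747991  0.06162596] [ 0.73349456 -0.07373466  0.79678981]
hover .065 [0.019 0.007 0.068] contact [0.026 0.007 0.112]
```

>>> servo_tool --steps '[[[0.02, 0.01, 0.02], [0, 0, 0], 1], [[0.02, 0.01, 0.04], [0, 0, 0], 1], [[0.02, 0.01, 0.06], [0, 0, 0], 1], [[0.02, 0.01, 0.06], [0, 0, 0], 1], [[0.02, 0.01, 0.06], [0, 0, 0], 1]]'

```text
time: 8.75
tcp_pos: [0.4777, -0.0255, 0.0544]
ee_rot: [0.224, 0.971, -0.018, 0.076]
contact_force: [-0.1, 0.1, -0.1]
finger_gap: 0.0003
gripper_force: 0.0
```

>>> servo_tool --steps '[[[0, 0, 0], [0, 0, 0], 1], [[0, 0, 0], [0, 0, 0], 1], [[0, 0, 0], [0, 0, 0], 1], [[0, 0, 0], [0, 0, 0], 1], [[0, 0, 0], [0, 0, 0], 1]]'

```text
time: 9.25
tcp_pos: [0.4777, -0.0255, 0.0544]
ee_rot: [0.224, 0.971, -0.018, 0.077]
contact_force: [-0.2, -0.5, 0.6]
finger_gap: 0.0003
gripper_force: 0.0
```

>>> servo_tool --steps '[[[0, 0, 0], [0, 0, 0], 1], [[0, 0, 0], [0, 0, 0], 1], [[0, 0, 0], [0, 0, 0], 1], [[0, 0, 0], [0, 0, 0], 1], [[0, 0, 0], [0, 0, 0], 1]]'

```text
time: 9.75
tcp_pos: [0.4777, -0.0255, 0.0544]
ee_rot: [0.224, 0.971, -0.018, 0.076]
contact_force: [0.4, 0.4, -0.5]
finger_gap: 0.0008
gripper_force: 0.0
```

```bash
python3 - <<'E'
from h import *
for i in range(6):
    print(observe()["time"],jar())
s=observe();print(s["tcp_pos"],s["contact_force"]);print("contact",tip(.1035,0,.0595))
E
```

```text
9.75 (np.float64(2.148545971958991), np.float64(0.06825187288937305), 196)
9.8 (np.float64(2.2350903193764555), np.float64(0.0684263830201415), 189)
9.85 (np.float64(2.3288145494465464), np.float64(0.06855206416421294), 189)
9.9 (np.float64(2.418787871287109), np.float64(0.06877742656423401), 188)
9.95 (np.float64(2.509815947734242), np.float64(0.06848905509544409), 183)
10.0 (np.float64(2.5900741428650096), np.float64(0.06800140491408162), 183)
[ 0.47770052 -0.02549722  0.05438257] [0.19104758 1.6204532  0.57572508]
contact [-0.005 -0.006  0.054]
```

>>> servo_tool --steps '[[[0, 0, 0], [0, 0, 0], 1], [[0, 0, 0], [0, 0, 0], 1], [[0, 0, 0], [0, 0, 0], 1], [[0, 0, 0], [0, 0, 0], 1], [[0, 0, 0], [0, 0, 0], 1]]'

```text
time: 10.55
tcp_pos: [0.4777, -0.0255, 0.0544]
ee_rot: [0.224, 0.971, -0.018, 0.077]
contact_force: [-1.3, 0.0, 0.1]
finger_gap: 0.0005
gripper_force: 0.0
```

>>> servo_tool --steps '[[[0, 0, 0], [0, 0, 0], 1], [[0, 0, 0], [0, 0, 0], 1], [[0, 0, 0], [0, 0, 0], 1], [[0, 0, 0], [0, 0, 0], 1], [[0, 0, 0], [0, 0, 0], 1]]'

```text
time: 11.05
tcp_pos: [0.4777, -0.0255, 0.0544]
ee_rot: [0.224, 0.971, -0.018, 0.077]
contact_force: [1.1, 0.5, -0.1]
finger_gap: 0.0003
gripper_force: 0.0
```

>>> servo_tool --steps '[[[0, 0, 0], [0, 0, 0], 1], [[0, 0, 0], [0, 0, 0], 1], [[0, 0, 0], [0, 0, 0], 1], [[0, 0, 0], [0, 0, 0], 1], [[0, 0, 0.01], [0, 0, 0], 1]]'

```text
time: 11.55
tcp_pos: [0.478, -0.0256, 0.0535]
ee_rot: [0.224, 0.971, -0.017, 0.077]
contact_force: [-0.1, 0.5, 0.2]
finger_gap: 0.0005
gripper_force: 0.0
```

```bash
python3 - <<'E'
from h import *
d=[]
for i in range(5):
    t=observe()["time"];d.append((t,jar()[0]))
d=np.array(d);p=np.polyfit(d[:,0],d[:,1],1);n=observe()["time"];w=p[0]-.05
print(d.round(3),p[0],"now",n,"arrive",[round(x,3) for x in ((2*np.pi-np.polyval(p,n))/(w-.05)+n,)],observe()["tcp_pos"])
E
```

```text
[[11.55   5.047]
 [11.6    5.118]
 [11.65   5.189]
 [11.7    5.259]
 [11.75   5.331]] 1.4199005150240052 now 11.8 arrive [np.float64(12.468)] [ 0.47783396 -0.02556218  0.05335581]
```

>>> servo_tool --steps '[[[0, 0, 0], [0, 0, 0], 1], [[0, 0, 0], [0, 0, 0], 1], [[0, 0, 0], [0, 0, 0], 1], [[0, 0, 0], [0, 0, 0], 1], [[0, 0, 0], [0, 0, 0], 1]]'

```text
time: 12.3
tcp_pos: [0.4778, -0.0256, 0.0534]
ee_rot: [0.224, 0.971, -0.018, 0.076]
contact_force: [-0.3, 0.6, -0.5]
finger_gap: 0.0005
gripper_force: 0.0
```

>>> servo_tool --steps '[[[0, 0, 0], [0, 0, 0], 1], [[0, 0, 0.07], [0, 0, 0], 1], [[0, 0, 0.07], [0, 0, 0], 1], [[0, 0, 0.07], [0, 0, 0], 1]]'

```text
time: 12.7
tcp_pos: [0.4802, -0.0249, 0.0481]
ee_rot: [0.224, 0.971, -0.016, 0.077]
contact_force: [-5.8, 2.1, 15.5]
finger_gap: 0.0006
gripper_force: 7.3
```

```bash
python3 - <<'E'
from h import *
for i in range(3): print(observe()["time"],jar())
im=get_image("scene")[...,::-1];s=observe();print(s["time"],s["tcp_pos"],s["contact_force"])
cv2.imwrite("pics/z.png",cv2.resize(np.clip(im[130:310,130:390]*1.8,0,255).astype(np.uint8),None,fx=3,fy=3,interpolation=2))
E
```

```text
12.7 (np.float64(0.008589900162953246), np.float64(0.06796852353269163), 210)
12.75 (np.float64(0.008589900162953246), np.float64(0.06796852353269163), 211)
12.8 (np.float64(0.008589900162953246), np.float64(0.06796852353269163), 210)
12.9 [ 0.48012971 -0.02496941  0.04802593] [-6.13279514  2.37870481 14.32898993]
```

View pics/z.png

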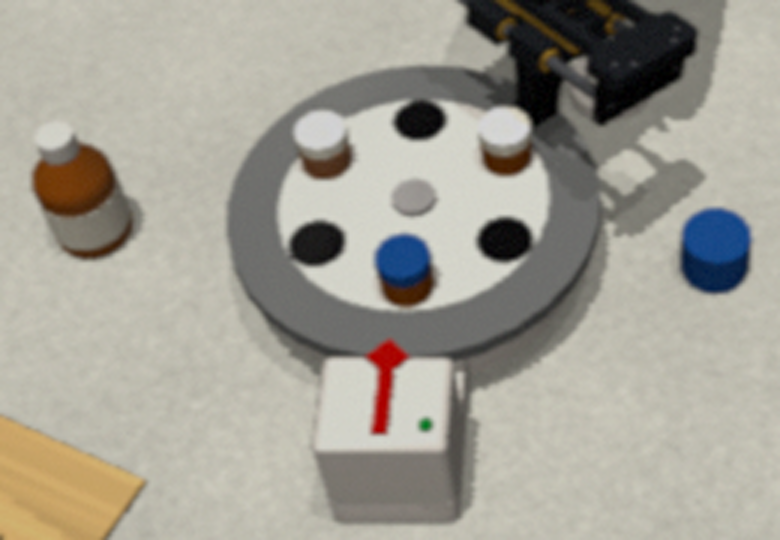

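The disc has stopped with the blue cap (403,255 in the crop) in line with the pointer at an angle of about 0.01 rad, and the finger presses with about 15 N. I'll hold briefly and hand in.

>>> servo_tool --steps '[[[0, 0, 0], [0, 0, 0], 1], [[0, 0, 0], [0, 0, 0], 1], [[0, 0, 0], [0, 0, 0], 1], [[0, 0, 0], [0, 0, 0], 1]]'

```text
time: 13.3
tcp_pos: [0.4801, -0.025, 0.048]
ee_rot: [0.224, 0.971, -0.016, 0.077]
contact_force: [-4.7, 2.5, 13.7]
finger_gap: 0.0002
gripper_force: 7.2
```

```bash
python3 -c "
from workcell import *
print(observe()['contact_force']);print(close_job())"
```

```text
[-4.74845484  2.50095595 13.69205489]
the job is handed in; nothing more can be done
None
```

I flicked the carousel to about 2.3 rad/s, let the blue jar pass the pointer once, and stopped it on the second pass about 0.01 rad from the pointer by camera, with the fingertip still pressing at about 14 N; the job was handed in at 13.3 s, and no verdict came back.

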